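Slide the camera into its rail

TASK

Get the small camera with the red top handle ready for the tabletop shot: enter the sliding rail from its open end with the camera's foot under the two lips, lens pointing to the blue stop, and slide it fully home against the stop. Let go and leave it standing there; do not disturb the LED light or the monitor that stand nearby on the same kind of foot.

Things in the scene. Friction and masses are not known exactly. Their poses are not given: they have to be found in the camera images.
- camera_mid (a point): Centre of the loose camera (118 mm tall, 0.45 kg, black and silver), 59 mm above its underside; x = lens direction, y left, z up. Steel foot 70 (x) by 64 (y) by 8 thick; neck 40 by 26; body 40 by 92, 26 to 78 mm above the underside; lens reaches x = 54. Red bar to grip across y: 74 (x) by 18 (y) by 18, centred 50 mm straight above this point, 22 mm clear of the body. Starts upright, lens away from the robot.
- rail: Rail fixed on the table. Origin: on the table, mid-mouth; x into the channel, z up. Floor 4 mm thick: landing x = -100 to 0, then channel to the blue stop's face at x = 100. 74 mm wide inside; black lips 20 to 24 mm above the table leave a 46 mm slot. Blue guides flare from 70 mm apart at the mouth to 115 at x = -45; guides and stop 24 high. Camera home: its centre at x = 65, y = 0, z = 63 mm.
- light: Bystander, to be left alone: LED light on the same foot and neck, grey body 32 by 100 mm with a white front (+x), black handle bar; 118 mm tall. Origin at the centre of its underside.
- monitor: Bystander, to be left alone: small monitor on the same foot and neck, blue body 26 by 104 mm with a dark screen at the back (-x), black handle bar; 118 mm tall. Origin at the centre of its underside.

How it is judged:
On the way:
1. the camera's foot is entering the mouth of the rail, low enough to pass under the lips (y of camera_mid in the frame of rail between -0.012 and 0.012 m and z of camera_mid in the frame of rail between 0.05 and 0.075 m and x of camera_mid in the frame of rail between -0.035 and 0.02 m), for 0.04 s.
At the end, for the whole second after the job is handed in: The camera stands upright (within 7 degrees) with its foot under both lips, with its foot within 13 mm of the stop and in line with the rail (centre within 12 mm of its middle line, turned at most 11 degrees), lens towards the stop, at rest and released (y of camera_mid in the frame of rail between -0.012 and 0.012 m and z of camera_mid in the frame of rail between 0.05 and 0.071 m and x of camera_mid in the frame of rail between 0.052 and 0.08 m and x of rail in the frame of camera_mid below -0.03 m and angle between camera_mid's own z axis and vertical below 0.12 rad and angle between the x axis of camera_mid and the x axis of rail, either way round below 0.2 rad and linear speed of camera below 0.02 m/s); the robot touches nothing.
It fails at once if the LED light is moved by more than 30 mm (distance of light from where it was at the start of the episode above 0.03 m).
It fails at once if the monitor is moved by more than 30 mm (distance of monitor from where it was at the start of the episode above 0.03 m).
It also fails if it takes over 45 s, if anything falls off the work surface, if the arm or the gripper's body presses on something with over 40 N, if the wrist force passes 120 N, or if a joint passes its speed limit or range.

ROBOT

A 6-joint arm with a two-finger parallel gripper is mounted at the origin on the work surface. World frame = base frame: x ahead of the robot, y to its left, z up, the work surface at z = 0. Lengths are in m, angles in rad, forces in N, time in s.
With the tool pointing down it reaches from about 0.3 to 0.75 m from the base axis. Payload 8.5 kg.
Tool frame: the origin (TCP) lies midway between the tips of the shut fingers; the grasp point (between the pads) lies 19 mm behind it (manip.pinch_z is the distance from the TCP to the grasp point, in m); z points along the fingers, y is the line along which they close (so a half turn about z gives the same grasp; the last joint's range is limited). The gripper opens to 85 mm and grips with 20 to 120 N. Pads are 22 mm wide; open, the fingers measure 114 mm over their backs; the gripper's body (76 mm by 85 mm) begins 54 mm behind the grasp point. The pads swing forward as they close: fully open they stand 13 mm farther back than shut.
Start: joints at [1.034, 0.381, 1.297, -0, 1.464, -0.215], TCP at [0.174, 0.522, 0.231] pointing down, gripper open.
Joint ranges: [-3.11, 3.11], [-0.89, 2.33], [0.22, 2.48], [-1.42, 4.56], [0.17, 2.85], [-2.88, 2.88]. Speed limits (rad/s): [2.39, 2.39, 3.14, 3.14, 3.14, 3.14].

INTERFACE

Orientations are given as a 3x3 rotation matrix whose columns are the frame's x, y, z axes.
In Python, from rig import manip, viewer, recognise, place_of gives the robot as it stands. Calls block until the motion is done:
- manip.move_ptp(position, orientation): joint-space move of the TCP to a pose.
- manip.move_linear(position, rot=None, vel=0.15, f_stop=None): straight line of the TCP; rot=None keeps the orientation; vel is the mean speed in m/s. With f_stop (N) it stops when the force on the tool has changed by that much, and returns True; else False.
- manip.move_joints(angles): joint-space move.
- manip.set_gripper(opening, grasp_force=None): finger opening in m; grasp_force is the grip in N (None keeps the last); returns when the fingers have stopped.
- manip.pause(seconds).
- manip.inverse_kinematics(position, orientation): joint angles nearest the present ones, or None.
- viewer.camera(name): name is "side" or "top" or "wrist"; returns a dict with "frame" (420x560x3 uint8, red, green, blue), "depth" (420x560 float32, m along the optical axis (not along the pixel's ray), 0 where there is no reading), "vfov" (degrees; the focal length in pixels is half the picture's height over the tangent of half this angle, whatever the lens; pixels are square), "cx", "cy" (the principal point, pixels), "pose" (4x4, takes a point from camera to world coordinates). Camera axes: x right, y down, z forward; pixel columns grow to the right and rows downward; lengths in m; the calibration is good to about 2 mm. The wrist camera is an equidistant fisheye: a pixel r from the principal point sees the ray r / f radians off the axis. A picture is of the moment at which its call begins.
A pose or a line that the arm cannot do raises manip.MotionError and nothing moves.
- manip.hand_in(): hands the job in; it is judged then, once.
Trained networks look in the newest picture that a camera, given by its name, has taken for a name from the list of things; names that differ only in an ending like _2 or _b are one class to them, and where a whole thing is asked for, a point or a joint stands for the part that bears it (a point fixed in the world has none). Each returns a list of dicts, best first, with "conf" (0 to 1); they miss things now and then, are a little off and sometimes report something else, mostly with a low value. They report only what shows in the picture. A call takes as long as a camera call.
- recognise(camera, target): "box" ([left, top, width, height] as shares, 0 to 1, of the picture: columns of its width, rows of its height, round what is visible of it).
- place_of(camera, target): "centre" ([column, row] as shares, 0 to 1, of the picture: columns of its width, rows of its height: a listed point, or the origin of a listed thing).
Readings, each from a call of its own:
- manip.get_time_s(): time.
- manip.get_joints(): joint angles.
- manip.get_qvel(): joint speeds.
- manip.get_joint_torque(): joint torques, N m.
- manip.get_eef_pos(): TCP position.
- manip.get_ee_rot(): TCP orientation.
- manip.get_force(): force on the tool from outside, world axes, zero at the start.
- manip.get_torque(): the same for the moment, N m.
- manip.get_finger_gap(): finger opening in m.
- manip.get_finger_force(): force on a finger pad.
Only numpy, scipy, OpenCV 4.12 (cv2) and the standard library are available. Lean on these libraries where they do the work, as an engineer would, in place of code of your own. Each camera call takes 0.05 s, during which the arm holds its last target. There are 200 camera calls.

## Working session

There is one attempt and no reset: what is moved stays moved. The work goes in short steps, each a Python script; the robot and the scene stay as the last script left them, time stands still between calls to the robot, and variables do not carry over. Pictures are saved under pics/ and viewed, at most 10 in all, crops included, and the job is handed in when it is done.

```bash
mkdir -p pics; cat > h.py <<'E'
import numpy as np, cv2
from rig import manip, viewer, recognise, place_of
def f_of(c): return c["frame"].shape[0]/2/np.tan(np.radians(c["vfov"]/2))
def cloud(c):
    d=c["depth"].astype(float);H,W=d.shape;f=f_of(c)
    u,v=np.meshgrid(np.arange(W)+.5,np.arange(H)+.5)
    P=np.stack([(u-c["cx"])/f*d,(v-c["cy"])/f*d,d],-1)
    return P@c["pose"][:3,:3].T+c["pose"][:3,3]
def ray(c,cen,z):
    "point on the plane of height z seen at picture shares cen (pinhole)"
    H,W=c["depth"].shape;f=f_of(c)
    r=c["pose"][:3,:3]@np.array([(cen[0]*W-c["cx"])/f,(cen[1]*H-c["cy"])/f,1])
    o=c["pose"][:3,3];return o+r*(z-o[2])/r[2]
def save(c,n): cv2.imwrite("pics/"+n,c["frame"][:,:,::-1])
E
python3 - <<'E'
from h import *
np.set_printoptions(precision=4,suppress=True)
for n in("top","side"):
    c=viewer.camera(n);save(c,n+"0.png");np.savez(n+"0.npz",**c)
    print(n,c["vfov"],c["cx"],c["cy"],c["pose"].tolist())
    for t,z in(("camera_mid",.059),("rail",0),("light",0),("monitor",0)):
        for r in place_of(n,t)[:2]: print(t,r,ray(c,r["centre"],z))
        print([ (x["conf"],np.round(x["box"],3)) for x in recognise(n,t)[:2]])
E
```

```text
top 49.961933692441114 272.0874921467144 212.69961235726547 [[0.023756334542580283, -0.9851421561781661, 0.17008988414875018, 0.4259607426525338], [-0.9996897588911582, -0.02468312844682259, -0.0033360363031308933, -0.014556554521823216], [0.0074848204547037726, -0.16995786328002574, -0.9854229052402067, 0.9857871967386699], [0.0, 0.0, 0.0, 1.0]]
camera_mid {'centre': [0.7057, 0.6095], 'conf': 0.96} [ 0.5019 -0.273   0.059 ]
[(0.97, array([0.654, 0.546, 0.096, 0.123]))]
rail {'centre': [0.3102, 0.5836], 'conf': 0.95} [0.5188 0.1956 0.    ]
[(0.74, array([0.258, 0.452, 0.112, 0.252]))]
[(0.78, array([0.534, 0.369, 0.083, 0.118]))]
monitor {'centre': [0.5186, 0.6067], 'conf': 0.81} [ 0.5038 -0.0601  0.    ]
[(0.74, array([0.469, 0.556, 0.102, 0.102]))]
side 53.33519604262473 280.8047332849203 209.39291604146482 [[0.9125590750717398, -0.30665693400507155, 0.27055028983687957, 0.33800151347846], [-0.4089189157851458, -0.6768019282889778, 0.6121474251987195, -0.557364389367215], [-0.004610294709796266, -0.6692538193323443, -0.7430195626575106, 0.7462711600368067], [0.0, 0.0, 0.0, 1.0]]
camera_mid {'centre': [0.5387, 0.7919], 'conf': 0.82} [ 0.503  -0.2707  0.059 ]
[]
rail {'centre': [0.4057, 0.4307], 'conf': 0.97} [ 0.5248  0.2038 -0.    ]
rail {'centre': [0.5945, 0.6138], 'conf': 0.65} [ 0.655  -0.1185  0.    ]
[(0.77, array([0.324, 0.359, 0.167, 0.148])), (0.47, array([0.418, 0.512, 0.081, 0.15 ]))]
light {'centre': [0.6007, 0.6117], 'conf': 0.72} [ 0.663  -0.1196  0.    ]
[(0.89, array([0.562, 0.509, 0.079, 0.144]))]
monitor {'centre': [0.455, 0.6183], 'conf': 0.63} [ 0.4984 -0.0532 -0.    ]
[(0.68, array([0.419, 0.513, 0.079, 0.154])), (0.49, array([0.561, 0.511, 0.082, 0.144]))]
```

View pics/top0.png

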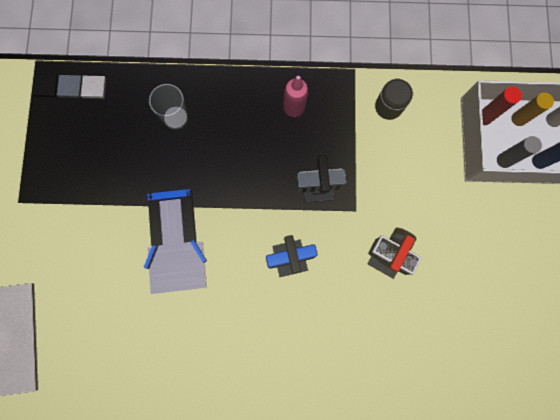

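View pics/side0.png

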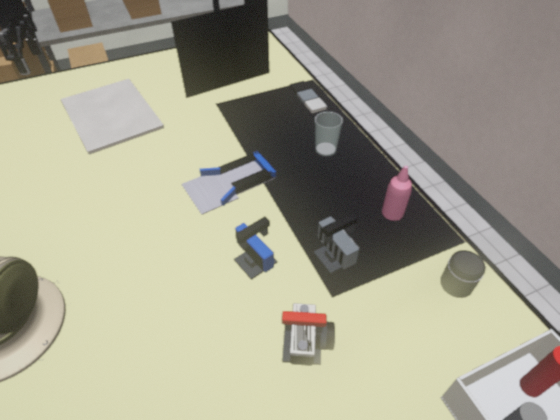

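```bash
python3 - <<'E'
from h import *
np.set_printoptions(precision=4,suppress=True)
for n in("top","side"):
    c=dict(np.load(n+"0.npz"));P=cloud(c);hsv=cv2.cvtColor(c["frame"],cv2.COLOR_RGB2HSV)
    h,s,v=hsv[...,0],hsv[...,1],hsv[...,2];Z=P[...,2]
    red=((h<8)|(h>172))&(s>130)&(v>80)&(np.hypot(P[...,0]-.5,P[...,1]+.27)<.08)&(Z>.113)
    blue=(h>95)&(h<130)&(s>110)&(np.hypot(P[...,0]-.52,P[...,1]-.2)<.16)&(Z>.015)&(Z<.035)
    for nm,m in(("red",red),("blue",blue)):
        q=P[m];print(n,nm,len(q))
        if len(q)>20:
            r=cv2.minAreaRect((q[:,:2]*1000).astype(np.float32));print(r,np.median(q,0),q.min(0),q.max(0))
            k,l,st,ce=cv2.connectedComponentsWithStats(m.astype(np.uint8))
            for i in range(1,k):
                if st[i,4]>15:
                    a=P[l==i];print("  comp",st[i],a.mean(0),cv2.minAreaRect((a[:,:2]*1000).astype(np.float32)))
E
```

```text
top red 350
((503.4365539550781, -272.6083984375), (18.59048080444336, 74.20008087158203), 61.44774627685547) [ 0.5024 -0.2714  0.1184] [ 0.4694 -0.2955  0.1132] [ 0.5376 -0.2485  0.1224]
  comp [391 235  24  36 350] [ 0.5032 -0.2715  0.1183] ((503.4365539550781, -272.6083984375), (18.59048080444336, 74.20008087158203), 61.44774627685547)
top blue 504
((554.1930541992188, 196.12265014648438), (161.71539306640625, 130.38119506835938), 8.287186622619629) [0.6197 0.2084 0.0251] [0.4655 0.1205 0.0155] [0.6387 0.2523 0.0305]
  comp [148 189  44  12 314] [0.6254 0.206  0.0248] ((625.8832397460938, 205.68307495117188), (16.748374938964844, 94.569580078125), 7.692805767059326)
  comp [191 240  15  22  88] [0.5052 0.1372 0.0248] ((504.91290283203125, 136.93338012695312), (51.79319763183594, 7.681075572967529), 33.73081970214844)
  comp [144 245  13  24 102] [0.4908 0.2386 0.0251] ((490.69061279296875, 238.5997314453125), (9.156402587890625, 51.502464294433594), 71.2900619506836)
side red 417
((504.5463562011719, -273.2655029296875), (16.457279205322266, 69.56779479980469), 61.709957122802734)
[... 180 characters left out ...]
457279205322266, 69.56779479980469), 61.709957122802734)
side blue 234
((558.7258911132812, 190.4791717529297), (157.52468872070312, 124.1178970336914), 5.798892974853516) [0.6228 0.1956 0.0234] [0.4743 0.1208 0.015 ] [0.6399 0.2528 0.0277]
  comp [254 152  21  24 164] [0.6273 0.2029 0.0232] ((626.899658203125, 204.71385192871094), (16.649675369262695, 96.9240951538086), 8.443585395812988)
  comp [202 168  18   3  22] [0.4956 0.2365 0.023 ] ((495.174560546875, 236.69024658203125), (10.631525993347168, 43.07134246826172), 76.32733917236328)
  comp [222 187  13  14  48] [0.5069 0.1356 0.0236] ((506.64544677734375, 135.96343994140625), (50.16696548461914, 6.443813800811768), 34.211605072021484)
```

The pictures show the red bar at about (403,253) in the top view with the lens up-right, at yaw ≈ -28.5°. The rail's blue stop is at (169,195) and its guides at (150,257) and (198,251). Both views put the rail mouth at about (0.521, 0.191) with yaw ≈ 7.7°, and the guides and stop agree with the sizes given. Next is the grasp.

```bash
cat >> h.py <<'E'
np.set_printoptions(precision=4,suppress=True)
def down(yaw,flip=False):
    s=-1 if flip else 1
    y=s*np.array([-np.sin(yaw),np.cos(yaw),0]);z=np.array([0,0,-1.])
    return np.stack([np.cross(y,z),y,z],1)
CAM=np.array([.504,-.273]);CY=np.radians(-28.5)
M=np.array([.521,.191]);RY=np.radians(7.7);RX=np.array([np.cos(RY),np.sin(RY)])
def rail(x,z,y=0): return np.r_[M+RX*x+y*np.array([-RX[1],RX[0]]),z]
E
python3 - <<'E'
from h import *
best=None
for fl in(0,1):
    js=[manip.inverse_kinematics(p,down(a,fl)) for p,a in((np.r_[CAM,.2],CY),(rail(-.1,.2),RY),(rail(.065,.096),RY))]
    print(fl,js)
    if all(j is not None for j in js):
        w=max(abs(j[5]) for j in js)
        if best is None or w<best[0]: best=(w,fl)
fl=best[1];print("flip",fl);open("flip","w").write(str(fl))
R=down(CY,fl)
manip.move_ptp(np.r_[CAM,.2],R)
manip.move_linear(np.r_[CAM,.09],vel=.12)
manip.set_gripper(0.0,60)
print(manip.get_finger_gap(),manip.get_finger_force(),manip.get_eef_pos(),manip.get_force(),manip.get_time_s())
c=viewer.camera("side");save(c,"grasp.png")
E
```

```text
0 [array([-0.7029,  0.4447,  1.2858, -0.    ,  1.4111, -1.7763]), array([ 0.1388,  0.2484,  1.5936, -0.    ,  1.2996, -1.5663]), array([ 0.1376,  0.6179,  1.294 , -0.    ,  1.2297, -1.5675])]
1 [array([-0.7029,  0.4447,  1.2858, -0.    ,  1.4111,  1.3653]), array([ 0.1388,  0.2484,  1.5936, -0.    ,  1.2996,  1.5753]), array([ 0.1376,  0.6179,  1.294 , -0.    ,  1.2297,  1.574 ])]
flip 1
0.016924687879956348 59.33893382549286 [ 0.5042 -0.2728  0.0902] [0.967  2.9694 2.3394] 5.6083
```

```bash
python3 - <<'E'
from h import *
fl=int(open("flip").read());R=down(RY,fl)
manip.move_linear(np.r_[CAM,.29],vel=.2)
print("lift",manip.get_finger_gap(),manip.get_force())
manip.move_linear(rail(-.11,.27),R,vel=.2)
manip.move_linear(rail(-.11,.135),vel=.15)
manip.pause(.2)
print(manip.get_finger_gap(),manip.get_eef_pos(),manip.get_force(),manip.get_torque(),manip.get_time_s())
for n in("top","side","wrist"):
    c=viewer.camera(n);save(c,n+"1.png");np.savez(n+"1.npz",**c)
    for t in("camera_mid","rail"):
        print(n,t,[(r["conf"],r["centre"], ray(c,r["centre"],.104 if t!="rail" else 0) if n!="wrist" else "") for r in place_of(n,t)[:1]])
E
```

```text
lift 0.01669776201498501 [ 0.3145 -0.016  -5.6602]
0.01667184537823522 [0.4123 0.1763 0.1356] [ 0.0831 -0.0763 -5.3407] [-0.0537 -0.0135  0.0132] 10.5
top camera_mid [(0.63, [0.3007, 0.7026], array([0.4126, 0.1778, 0.104 ]))]
top rail [(0.95, [0.3159, 0.5869], array([0.5159, 0.1885, 0.    ]))]
side camera_mid [(0.85, [0.322, 0.4038], array([0.4142, 0.1764, 0.104 ]))]
side rail [(0.88, [0.4034, 0.4357], array([ 0.5193,  0.1979, -0.    ]))]
wrist camera_mid []
wrist rail [(0.89, [0.4904, 0.169], '')]
```

View pics/side1.png

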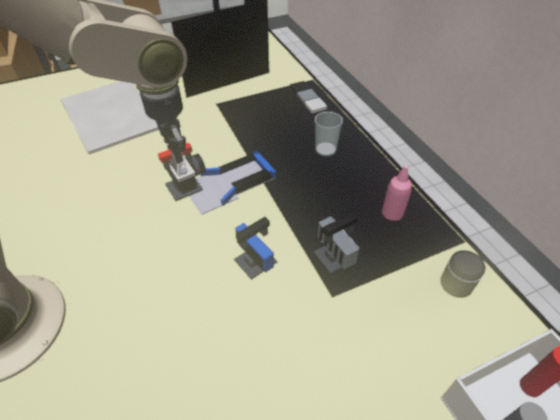

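View pics/wrist1.png

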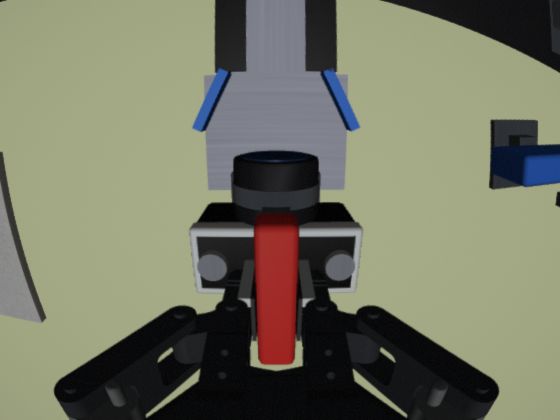

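The side view shows the camera held upright at (182,170), behind the landing. In the wrist view the lens and body centre (column 276) lines up with the slot (246–306) and the guides (196–358). I'll lower it and slide it in.

```bash
python3 - <<'E'
from h import *
Z=.097
print("down",manip.move_linear(rail(-.11,Z),vel=.08,f_stop=12),manip.get_eef_pos(),manip.get_force())
def rx(): 
    d=manip.get_eef_pos()[:2]-M; return d@RX, d@np.array([-RX[1],RX[0]])
for x,v in((-.035,.08),(.03,.05),(.055,.05)):
    s=manip.move_linear(rail(x,Z),vel=v,f_stop=15)
    print(x,s,rx(),manip.get_eef_pos()[2],manip.get_force(),manip.get_torque())
    if s: break
else:
    print("home",manip.move_linear(rail(.073,Z),vel=.03,f_stop=12),rx(),manip.get_force())
print(manip.get_finger_gap(),manip.get_time_s())
c=viewer.camera("side");save(c,"side2.png")
c=viewer.camera("wrist");save(c,"wrist2.png")
E
```

```text
down False [0.4122 0.1763 0.0972] [-0.3911  0.3081 -4.8451]
-0.035 False (np.float64(-0.0354921300364504), np.float64(5.985966789355968e-05)) 0.09695271610133219 [ 0.533  -0.1702 -5.1837] [-0.0122  0.0151 -0.007 ]
0.03 False (np.float64(0.029739372984239804), np.float64(2.332790319161098e-05)) 0.09703154489739158 [ 0.5255  0.2268 -4.6022] [-0.0008  0.0445 -0.0102]
0.055 False (np.float64(0.054846148352275845), np.float64(3.031824615477418e-05)) 0.0967839614570121 [-0.3105  0.211  -4.6011] [-0.0005  0.0311  0.0041]
home False (np.float64(0.07187784986078724), np.float64(0.00011502263788932231)) [-5.294  -0.605  -2.9751]
0.01701571316728903 15.5167
```

View pics/wrist2.png

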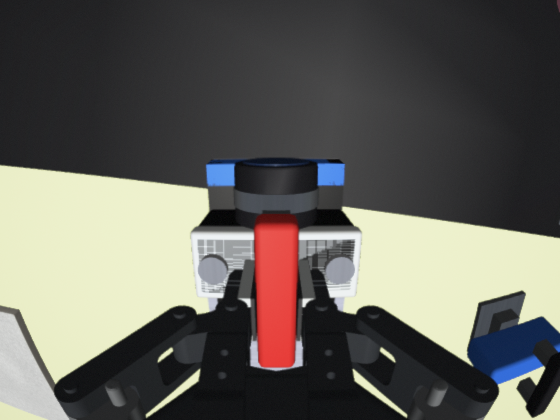

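The camera is in the channel, centred on the blue stop, which spans columns 207–344 with the body at 276. Contact is beginning at 5 N. I'll push gently to confirm the stop, set it down and release.

```bash
python3 - <<'E'
from h import *
p=manip.get_eef_pos();d=np.r_[RX,0]
print(manip.move_linear(p+.006*d,vel=.02,f_stop=9),(manip.get_eef_pos()-p)@d,manip.get_force())
p=manip.get_eef_pos()
p=p-.001*d; manip.move_linear(p,vel=.02)
print(manip.move_linear(p-[0,0,.005],vel=.02,f_stop=6),manip.get_eef_pos(),manip.get_force())
manip.set_gripper(.06)
p=manip.get_eef_pos()
manip.move_linear(p+[0,0,.12],vel=.15)
manip.move_linear(p+[0,0,.2]-.15*d,vel=.25)
print(manip.get_time_s())
for n in("top","side"):
    c=viewer.camera(n);save(c,n+"3.png")
    print([(r["conf"],ray(c,r["centre"],.063)) for r in place_of(n,"camera_mid")[:1]])
    P=cloud(c);hsv=cv2.cvtColor(c["frame"],cv2.COLOR_RGB2HSV);h,s,v=cv2.split(hsv)
    m=((h<8)|(h>172))&(s>130)&(v>80)&(np.hypot(P[...,0]-.58,P[...,1]-.2)<.09)&(P[...,2]>.116)
    q=P[m]
    b=(h>95)&(h<130)&(s>110)&(np.hypot(P[...,0]-.626,P[...,1]-.205)<.06)&(P[...,2]>.015)&(P[...,2]<.035)
    for k in(m,b):
        q=P[k];r=cv2.minAreaRect((q[:,:2]*1000).astype(np.float32));e=np.array(r[0])/1000-M
        print(n,len(q),r,"rail xy",e@RX,e@np.array([-RX[1],RX[0]]),np.median(q[:,2]))
E
```

```text
False 0.005264778241202126 [-5.8877 -1.0576  1.8512]
True [0.5961 0.2016 0.0967] [-2.4212 -0.769   6.2318]
18.7333
[(0.66, array([ 0.4981, -0.0588,  0.063 ]))]
top 336 ((583.387939453125, 199.50274658203125), (74.0799789428711, 17.946331024169922), 8.203288078308105) rail xy 0.062964650442978 6.695699079412552e-05 0.12296359815997893
top 129 ((625.9287109375, 205.14349365234375), (16.350839614868164, 93.93077850341797), 7.376349925994873) rail xy 0.10587762246976225 -4.3033124628166775e-05 0.024952779708893646
[(0.59, array([0.5848, 0.1982, 0.063 ]))]
side 173 ((584.5717163085938, 199.11012268066406), (72.1006088256836, 19.932533264160156), 7.534654140472412) rail xy 0.06408514724011058 -0.00048073644451797175 0.12111721936465658
side 73 ((631.1808471679688, 181.62257385253906), (17.021249771118164, 46.76176834106445), 11.799321174621582) rail xy 0.10793092291526496 -0.024055583186892382 0.023237236773103298
```

View pics/side3.png

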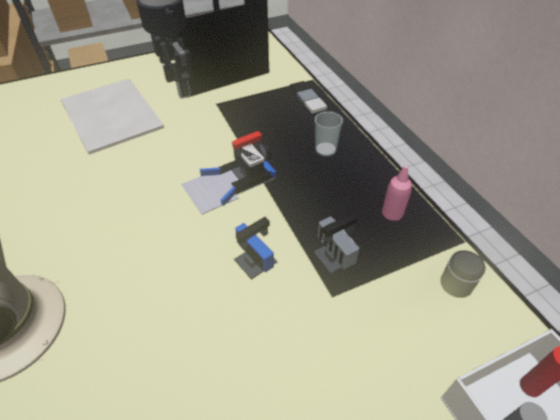

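The side view shows the camera upright in the rail at (250,155) and released, with the arm clear and the bystanders unmoved. I measure it at x ≈ 63–64 mm, y ≈ 0, with the bar top at 122 mm, which matches the home position.

```bash
python3 -c "
from rig import manip
manip.pause(.3);print(manip.hand_in())"
```

```text
the job is handed in; nothing more can be done
None
```

The camera stands upright in the rail, released and about 1–2 mm from the nominal home position by image measurement, with its lens to the stop and the LED light and monitor untouched; the job is handed in, but no verdict was returned.

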